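Turn a trolley wheel by its spokes until the valve is at the top

TASK

Bring the valve of the trolley wheel to the very top of its sloping stand, in line with the bent index wire, ready for the pump: push one spoke after another round with the fingertips, and leave the wheel standing still. Do not push on the valve stem itself, do not shift or lift the stand, and leave the bushing, the angle bracket and the screw tin beside it where they are.

Things in the scene. Friction and masses are not known exactly. Their poses are not given: they have to be found in the camera images.
- stand: Grey tube stand, loose on the bench, 4.5 kg, 320 x 400 mm, 245 mm high. Origin on the bench under the hub; x level, to its rear, high side (away from the robot at yaw 0), y left, z up. The wheel's face slopes: it is level along the stand's y and rises 30 degrees towards +x; 'up the slope' is (0.866, 0, 0.5), the face normal (-0.5, 0, 0.866). Uprights at y = +-190 mm reach as high as the cross bar.
- hub (a point): Centre of the wheel, in its middle plane on the axle, 150 mm above the stand's origin. Hub radius 26 mm, rim inside radius 112 mm, tyre outside radius 155 mm and 40 mm thick. Below the spokes there is at least 70 mm of free space.
- cross_bar (a point): Centre of the top of a flat steel bar, 22 mm wide, 8 mm thick, that runs along the stand's y over the wheel's face, from upright to upright, and carries the axle. Its top is 38 mm above the wheel's middle plane (along the face normal; axle nut 48 mm), its underside 30 mm. It parts the open spoke area into an upper and a lower half: a finger between the spokes cannot pass it.
- index (a point): Tip of the 8 mm thick bent index wire at the top of the slope, on the stand's x-z plane: 146 mm from the hub up the slope and 32 mm above the wheel's middle plane. From there the wire runs outwards over the tyre to 177 mm, then down to the stand. It marks where the valve belongs.
- wheel (a joint): Turn of the wheel, rad: 0 or 2 pi when the valve is at the top; grows anticlockwise seen facing the wheel (valve goes from the top to the stand's +y). Turns both ways; 0.12 N m of friction keeps it where it is left. Five straight radial aluminium spokes, 12 mm wide, 14 mm thick about the middle plane, at 36, 108, 180, 252 and 324 degrees from the valve, open gaps between.
- valve: Valve stem, brass with a black cap, 14 mm thick, 36 mm long, in the wheel's middle plane, from the rim towards the hub, half-way between two spokes: it takes up radii 78 to 114 mm. Origin 96 mm from the hub; its x axis points radially outwards, z along the wheel's face normal. Not to be pushed.
- bushing_mid (a point): Centre of a loose brass-coloured bushing, 32 mm diameter, 28 mm high, beside the stand. Bystander.
- bracket_mid (a point): Centre of a loose grey angle bracket, 40 x 60 x 50 mm, beside the stand. Bystander.
- tin_mid (a point): Centre of a loose grey open tin of screws, 69 mm diameter, 55 mm high, beside the stand. Bystander.

How it is judged:
By the outcome, as a careful person would: the job done as asked, in the order asked, and still so for the second after the job is handed in, with the robot touching nothing.
It also fails if it takes over 45 s, if anything falls off the work surface, if the arm or the gripper's body presses on something with over 40 N, if the wrist force passes 120 N, or if a joint passes its speed limit or range.

ROBOT

A 6-joint arm with a two-finger parallel gripper is mounted at the origin on a cart in front of the work surface, level with it; the furniture and walls round the work are solid. World frame = base frame: x ahead of the robot, y to its left, z up, the work surface at z = 0. Lengths are in m, angles in rad, forces in N, time in s.
With the tool pointing down it reaches from about 0.275 to 0.875 m from the base axis. Payload 12.5 kg.
Tool frame: the origin (TCP) lies on the centre line of the jaws, within the pads' length; the fingertips stand r.finger_overhang ahead of it and the grasp point (between the pads) lies 3 mm ahead of it (r.finger_overhang is the distance from the TCP to the fingertips, in m); z points along the fingers, y is the line along which they close (so a half turn about z gives the same grasp; the last joint's range is limited). The gripper opens to 85 mm and grips with 20 to 120 N. Pads are 22 mm wide; open, the fingers measure 114 mm over their backs; the gripper's body (76 mm by 85 mm) begins 54 mm behind the grasp point. The pads swing forward as they close: fully open they stand 13 mm farther back than shut.
Start: joints at [1.234, 0.351, 1.652, -0, 1.139, -0.085], TCP at [0.137, 0.533, 0.253] pointing down, gripper open.
Joint ranges: [-2.75, 2.75], [-0.79, 2.1], [0.01, 2.65], [-1.57, 4.71], [0.07, 3.14], [-2.87, 2.87]. Speed limits (rad/s): [2.22, 2.22, 2.79, 3.14, 3.14, 3.14].

INTERFACE

Orientations are given as a unit quaternion [x, y, z, w].
In Python, from cell import r, optics gives the robot as it stands. The module is installed in compiled form; this text tells all that it offers. Calls block until the motion is done:
- r.move_to(position, orientation): joint-space move of the TCP to a pose.
- r.move_linear(position, rot=None, vel=0.15): straight line of the TCP; rot=None keeps the orientation; vel is the mean speed in m/s.
- r.set_joints(angles): joint-space move.
- r.set_gripper(opening, squeeze=None): opening from 0.0 (shut) to 1.0 (fully open); squeeze is the grip in N (None keeps the last); returns when the fingers have stopped.
- r.sleep(seconds).
- r.inverse_kinematics(position, orientation): joint angles nearest the present ones, or None.
- optics.get_image(name): name is "side" or "top" or "wrist"; returns a dict with "pixels" (480x640x3 uint8, red, green, blue), "depth" (480x640 float32, m along the optical axis (not along the pixel's ray), 0 where there is no reading), "fx", "fy", "cx", "cy" (pixels), "camera_from_world" (4x4, takes a point from world to camera coordinates); the wrist camera has in their place "mount" (4x4, takes a point from camera to tool coordinates, whose origin is the TCP and whose axes are the flange's). Camera axes: x right, y down, z forward; pixel columns grow to the right and rows downward; lengths in m; the calibration is good to about 2 mm. The wrist camera is an equidistant fisheye: a pixel r from the principal point sees the ray r / f radians off the axis. A picture is of the moment at which its call begins: read the wrist's pose just before it.
A pose or a line that the arm cannot do raises r.PlanningError and nothing moves.
- r.hand_in(): hands the job in, once; it reports no verdict.
Readings, each from a call of its own:
- r.current_t(): time.
- r.current_q(): joint angles.
- r.current_qvel(): joint speeds.
- r.current_effort(): joint torques, N m.
- r.current_tool_pos(): TCP position.
- r.current_ee_rot(): TCP orientation.
- r.current_contact_force(): force on the tool from outside, world axes, zero at the start.
- r.current_torque(): the same for the moment, N m.
- r.current_opening(): opening from 0.0 (shut) to 1.0 (fully open).
Only numpy, scipy, OpenCV 4.12 (cv2) and the standard library are available. Lean on these libraries where they do the work, as an engineer would, in place of code of your own. Each camera call takes 0.05 s, during which the arm holds its last target. There are 200 camera calls.

## Working session

There is one attempt and no reset: what is moved stays moved. The work goes in short steps, each a Python script; the robot and the scene stay as the last script left them, time stands still between calls to the robot, and variables do not carry over. Pictures are saved under pics/ and viewed, on a budget of 10 in all, crops included, one or two more only if the job needs it, and the job is handed in when it is done.

```bash
mkdir -p pics; cat > h.py <<'E'
import numpy as np, cv2, pickle
def shot(optics,name,tag):
    d=optics.get_image(name); pickle.dump(d,open(f'pics/{tag}.pkl','wb'))
    cv2.imwrite(f'pics/{tag}.png',d['pixels'][:,:,::-1]); return d
def w(d,u,v):
    z=d['depth'][int(v),int(u)]; p=np.array([(u-d['cx'])/d['fx']*z,(v-d['cy'])/d['fy']*z,z,1])
    return (np.linalg.inv(d['camera_from_world'])@p)[:3]
def px(d,P):
    c=d['camera_from_world']@np.r_[P,1]; return c[0]/c[2]*d['fx']+d['cx'],c[1]/c[2]*d['fy']+d['cy']
E
python3 - <<'E'
from cell import r,optics; from h import *
for n in('top','side'):
    d=shot(optics,n,n+'0'); print(n,d['fx'],np.linalg.inv(d['camera_from_world']).round(3))
print(r.current_t(),r.finger_overhang,r.current_ee_rot())
E
```

```text
top 548.6545923277165 [[ 0.011 -0.985  0.175  0.337]
 [-1.    -0.014 -0.016  0.066]
 [ 0.018 -0.174 -0.985  1.319]
 [ 0.     0.     0.     1.   ]]
side 433.35051535892626 [[-0.857  0.444 -0.261  0.78 ]
 [ 0.515  0.738 -0.437  0.407]
 [-0.001 -0.509 -0.861  0.898]
 [ 0.     0.     0.     1.   ]]
0.1 0.022 [ 1.25552816e-01  9.92086795e-01 -5.21467517e-04 -9.42309530e-05]
```

View pics/top0.png

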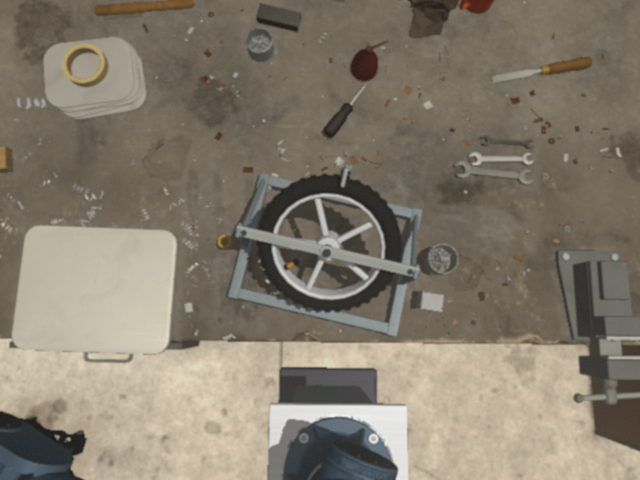

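View pics/side0.png

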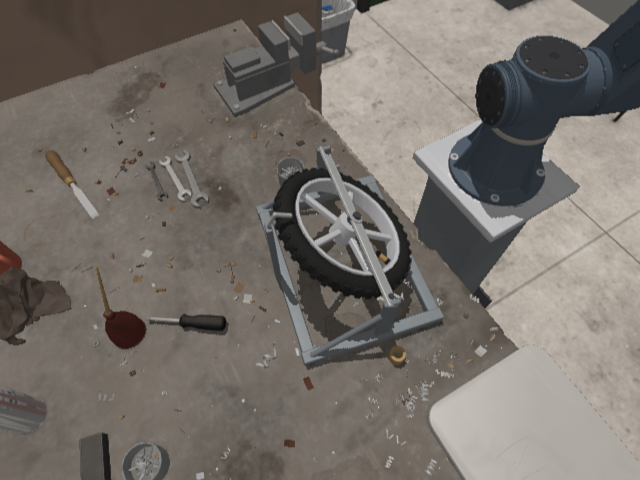

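The top picture shows the stand with bar ends near (240,231) and (415,271), the hub near (327,252), the wire near (347,175) and the valve near (292,264), lower left. The bushing is at (222,241), the tin at (441,259) and the bracket at (430,301). I'll enlarge to fit the pose.

```bash
python3 - <<'E'
from h import *
d=pickle.load(open('pics/top0.pkl','rb'))
c=d['pixels'][160:345,205:465,::-1]; cv2.imwrite('pics/crop0.png',cv2.resize(c,None,fx=3,fy=3,interpolation=cv2.INTER_CUBIC))
for n,(u,v) in dict(barL=(243,232),barR=(412,270),nut=(327,253),bar1=(290,243),bar2=(370,262),wire=(347,172),wire2=(345,183),valve=(291,265),tin=(441,259),brk=(430,301),bush=(222,241)).items(): print(n,w(d,u,v).round(3))
E
```

```text
barL [0.519 0.209 0.188]
barR [ 0.445 -0.143  0.185]
nut [0.477 0.034 0.191]
bar1 [0.498 0.111 0.186]
bar2 [ 0.461 -0.056  0.18 ]
wire [ 0.642 -0.005  0.224]
wire2 [0.615 0.    0.236]
valve [0.458 0.111 0.121]
tin [ 0.485 -0.238  0.043]
brk [ 0.388 -0.218  0.003]
bush [0.526 0.283 0.005]
```

View pics/crop0.png

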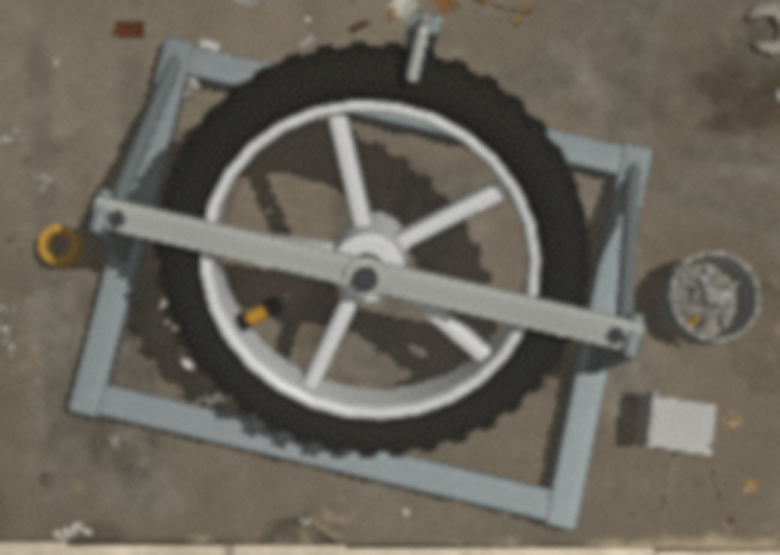

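```bash
cat >> h.py <<'E'
from scipy.spatial.transform import Rotation as Ro
yaw=-0.207; X=np.array([np.cos(yaw),np.sin(yaw),0]); Y=np.array([-X[1],X[0],0]); Z=np.array([0,0,1.])
N=-.5*X+.866*Z; S=.866*X+.5*Z
HUB=np.array([.477,.034,.1916])-.048*N
def P(deg,rad,h): a=np.radians(deg); return HUB+rad*(np.cos(a)*S+np.sin(a)*Y)+h*N
def ang(d,u,v):  # pixel -> polar in wheel middle plane
    T=np.linalg.inv(d['camera_from_world']); o=T[:3,3]; k=T[:3,:3]@[(u-d['cx'])/d['fx'],(v-d['cy'])/d['fy'],1]
    q=o+k*((HUB-o)@N)/(k@N)-HUB; return np.degrees(np.arctan2(q@Y,q@S)).round(1),np.hypot(q@Y,q@S).round(4)
def overlay(d,th,tag,box=(160,345,205,465)):
    a,b,c,e=box; im=cv2.resize(d['pixels'][a:b,c:e,::-1],None,fx=3,fy=3,interpolation=cv2.INTER_CUBIC)
    f=lambda p:tuple(int(round(t)) for t in ((px(d,p)[0]+.5-c)*3,(px(d,p)[1]+.5-a)*3))
    for p in [P(0,.146,.032),P(90,.19,.038),P(-90,.19,.038),P(0,0,.048)]: cv2.circle(im,f(p),3,(0,0,255),-1)
    for k in range(5): cv2.line(im,f(P(th+36+72*k,.03,.007)),f(P(th+36+72*k,.112,.007)),(0,255,0),1)
    cv2.line(im,f(P(th,.078,.007)),f(P(th,.114,.007)),(255,0,255),1)
    for k in range(72): cv2.circle(im,f(P(5*k,.112,.02)),1,(255,255,0),-1)
    cv2.imwrite(f'pics/{tag}.png',im)
def rot(sgn): 
    y=sgn*Y; return Ro.from_matrix(np.c_[np.cross(y,-N),y,-N]).as_quat()
E
python3 - <<'E'
from h import *; from cell import r
d=pickle.load(open('pics/top0.pkl','rb')); print(HUB,ang(d,291,264.3)); overlay(d,132,'ov0')
for s in(1,-1):
  for a,rad,h in[(46,.078,.016),(46,.078,.15),(-62,.078,.016),(-62,.078,.15),(0,.055,.016)]: 
    q=r.inverse_kinematics(P(a,rad,h),rot(s)); print(s,a,None if q is None else np.round(q,2))
E
```

```text
[0.50048765 0.0290674  0.150032  ] (np.float64(132.1), np.float64(0.0968))
1 46 [ 0.12  0.3   2.01 -0.46  0.37 -0.85]
1 46 [ 0.18  0.01  2.01 -0.32  0.65 -0.97]
1 -62 [-0.17  0.23  2.14 -0.08  0.25 -1.46]
1 -62 [-0.16 -0.1   2.14 -0.05  0.58 -1.49]
1 0 [-0.    0.26  2.05 -0.33  0.32 -1.08]
-1 46 [ 0.12  0.3   2.01 -0.46  0.37  2.3 ]
-1 46 [ 0.18  0.01  2.01 -0.32  0.65  2.17]
-1 -62 [-0.17  0.23  2.14 -0.08  0.25  1.69]
-1 -62 [-0.16 -0.1   2.14 -0.05  0.58  1.65]
-1 0 [-0.    0.26  2.05 -0.33  0.32  2.06]
```

View pics/ov0.png

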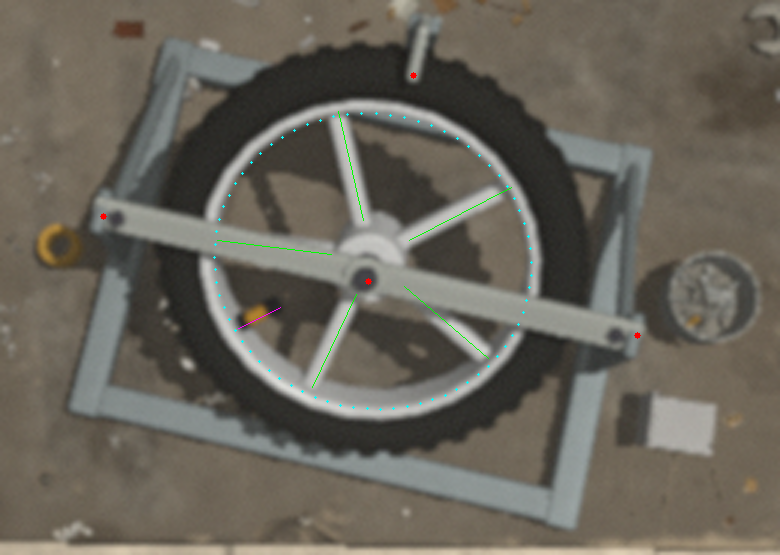

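The model fits to about 1–2 mm, with hub nut, bar ends, wire tip and spokes overlaid, and the wheel is at about 132°. First push: the 24° spoke goes clockwise through the upper half.

```bash
cat > p1.py <<'E'
from h import *; from cell import r,optics
Q=rot(1)
def F(): return np.round(r.current_contact_force(),1), round(r.current_t(),2)
r.set_gripper(0.0)
p=r.current_tool_pos(); r.move_linear([p[0],p[1],.38],vel=.25)
r.move_to(P(46,.078,.13),Q); print(F())
r.move_linear(P(46,.078,.045),vel=.15); print(F())
r.move_linear(P(46,.078,.016),vel=.06); print(F())
for a in np.arange(34,-63,-12):
    r.move_linear(P(a,.078,.016),vel=.08); f=F(); print(a,f)
    if np.linalg.norm(f[0])>25: print('STOP'); break
r.move_linear(P(a+4,.078,.016),vel=.05)
r.move_linear(r.current_tool_pos()+.114*N,vel=.2)
d=shot(optics,'top','top1'); print(F())
shot(optics,'side','side1')
E
python3 p1.py
```

```text
(array([-0. , -0. ,  0.4]), 3.61)
(array([-0.1,  0.3, -0.6]), 4.33)
(array([-0.1,  0.8, -1. ]), 4.96)
34 (array([-0.5, -0.4, -0.4]), 5.31)
22 (array([ 0.4, -1.1, -1.2]), 5.66)
10 (array([-0.5,  0.5,  0.3]), 6.01)
-2 (array([0.4, 0.8, 0.4]), 6.36)
-14 (array([-0.2,  0.1,  0.4]), 6.71)
-26 (array([ 0.2, -0.4, -0.8]), 7.06)
-38 (array([0.2, 0.2, 0. ]), 7.41)
-50 (array([-0. ,  1.1, -0.1]), 7.76)
-62 (array([ 0.3, -0.7,  0.2]), 8.11)
(array([-0.9,  0.6, -1.1]), 9.13)
```

```bash
python3 -c "
from h import *
a=pickle.load(open('pics/top1.pkl','rb'))['pixels'];b=pickle.load(open('pics/side1.pkl','rb'))['pixels'][120:380,230:470]
a=a[150:350,200:470]
b=cv2.resize(b,(480,520));a=cv2.resize(a,(800,592))
cv2.imwrite('pics/t1.png',cv2.resize(np.hstack([a[:520],b]),(800,325))[:,:,::-1])"
```

```text
(no output)
```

View pics/t1.png

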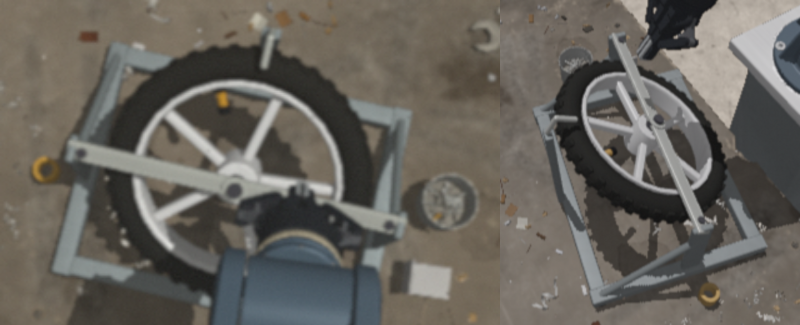

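```bash
python3 -c "
from h import *
d=pickle.load(open('pics/top1.pkl','rb'))
for x,y in[(223,100),(262,128),(190,135),(280,98),(170,110)]: print(ang(d,200+x/1.852,150+y/1.852))
t=ang(d,200+223/1.852,150+100/1.852)[0]; overlay(d,t,'ov1')"
```

```text
(np.float64(22.8), np.float64(0.0926))
(np.float64(-12.8), np.float64(0.0642))
(np.float64(61.3), np.float64(0.0738))
(np.float64(-14.6), np.float64(0.1055))
(np.float64(57.2), np.float64(0.1105))
```

View pics/ov1.png

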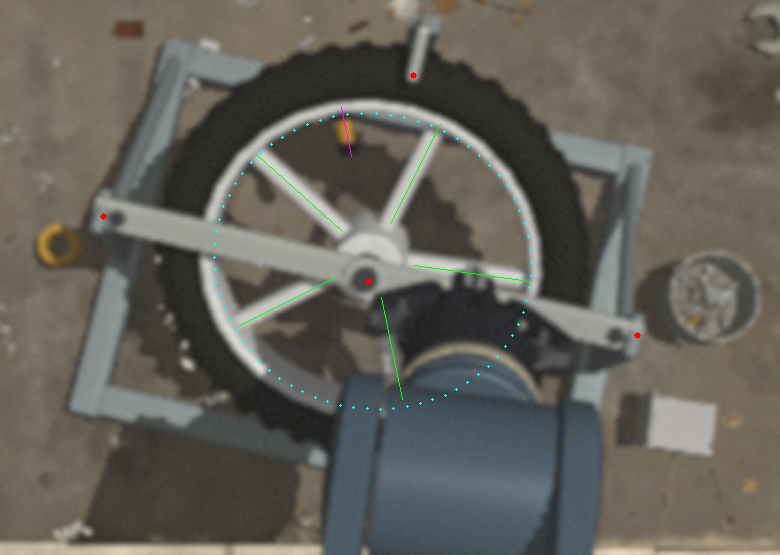

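The wheel is now at about 23°, with the valve at crop (346,132) and the pusher clear of it. Nothing else has moved. Next I'll push the −13° spoke from its valve side at small radius, slowly and stopping short, then look.

```bash
cat > p2.py <<'E'
import sys
from h import *; from cell import r,optics
Q=rot(1)
def F(): return np.round(r.current_contact_force(),1), round(r.current_t(),2)
def C(phi,gap,h,along=.042):   # finger centre behind (valve side of) spoke at phi deg
    a=np.radians(phi); o=.006+.0145*abs(np.cos(a))+.011*abs(np.sin(a))+gap
    return HUB+along*(np.cos(a)*S+np.sin(a)*Y)+o*(-np.sin(a)*S+np.cos(a)*Y)+h*N
def push(start,stop,tag,gap=.006):
    r.move_linear(C(start,gap,.13),vel=.2)
    r.move_linear(C(start,gap,.05),vel=.2); r.move_linear(C(start,gap,.016),vel=.06); print(F())
    r.move_linear(C(start,0,.016),vel=.03)
    for a in np.linspace(start,stop,max(2,int(abs(stop-start)/5)))[1:]:
        r.move_linear(C(a,0,.016),vel=.02); print(round(a,1),*F())
    r.sleep(.3)
    r.move_linear(C(stop,.005,.016),vel=.03); r.move_linear(C(stop,.005,.13),vel=.2)
    r.move_linear(P(-62,.09,.14),vel=.2)
    d=shot(optics,'top',tag); overlay(d,float(sys.argv[4]),'ov'+tag); print(F())
push(float(sys.argv[1]),float(sys.argv[2]),sys.argv[3])
E
python3 p2.py -13 -31 a2 5
```

```text
(array([-0.3,  0.1, -0.4]), 11.03)
-22.0 [ 0.1 -0.3 -0.9] 11.86
-31.0 [-0.2  0.2 -0. ] 12.37
(array([ 0.3, -0.2, -0.9]), 14.32)
```

View pics/ova2.png

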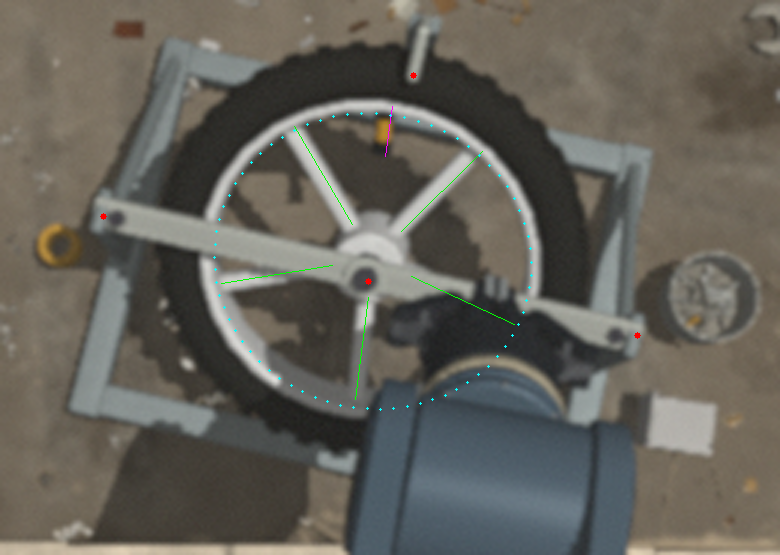

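```bash
python3 -c "
from h import *
d=pickle.load(open('pics/topa2.pkl' if 0 else 'pics/a2.pkl','rb'))
for x,y in[(384,133),(384,120),(297,137),(345,216),(471,156),(410,216),(414,78)]: print(ang(d,205+x/3-.33,160+y/3-.33))
im=d['pixels'].astype(np.float32); g=cv2.cvtColor(im.astype(np.uint8),cv2.COLOR_RGB2GRAY).astype(np.float32)
best=[]
for dy in np.arange(-.004,.0041,.001):
  for ds in np.arange(-.004,.0041,.001):
    for th in np.arange(0,12,.5):
      pts=[P(th+s,q,.007)+dy*Y+ds*S for s in(36,-36) for q in np.linspace(.05,.1,12)]
      sc=np.mean([cv2.getRectSubPix(g,(1,1),px(d,p))[0,0] for p in pts]); best.append((sc,th,dy,ds))
best.sort(reverse=True); print(np.round(best[:8],4))
"
```

```text
(np.float64(6.7), np.float64(0.0917))
(np.float64(7.2), np.float64(0.1012))
(np.float64(43.2), np.float64(0.1021))
(np.float64(46.1), np.float64(0.0351))
(np.float64(-30.5), np.float64(0.1025))
(np.float64(-29.5), np.float64(0.0402))
(np.float64(-0.6), np.float64(0.1346))
[[2.025447e+02 5.500000e+00 1.000000e-03 1.000000e-03]
 [2.025265e+02 4.500000e+00 3.000000e-03 2.000000e-03]
 [2.024783e+02 5.000000e+00 2.000000e-03 1.000000e-03]
 [2.024712e+02 5.000000e+00 2.000000e-03 2.000000e-03]
 [2.024097e+02 4.500000e+00 3.000000e-03 1.000000e-03]
 [2.023654e+02 6.500000e+00 0.000000e+00 2.000000e-03]
 [2.023645e+02 5.500000e+00 1.000000e-03 2.000000e-03]
 [2.023615e+02 6.000000e+00 1.000000e-03 2.000000e-03]]
```

The wheel stands at about 6°, where 5° was commanded, so the contact model is about 1° short. I'll push on to −37°.

```bash
python3 p2.py -31 -37 a3 0
```

```text
(array([-0.4, -0.1, -0.2]), 16.16)
-37.0 [-0.1 -0.7 -0.1] 16.91
(array([-0.9,  0.3, -0.1]), 18.83)
```

View pics/ova3.png

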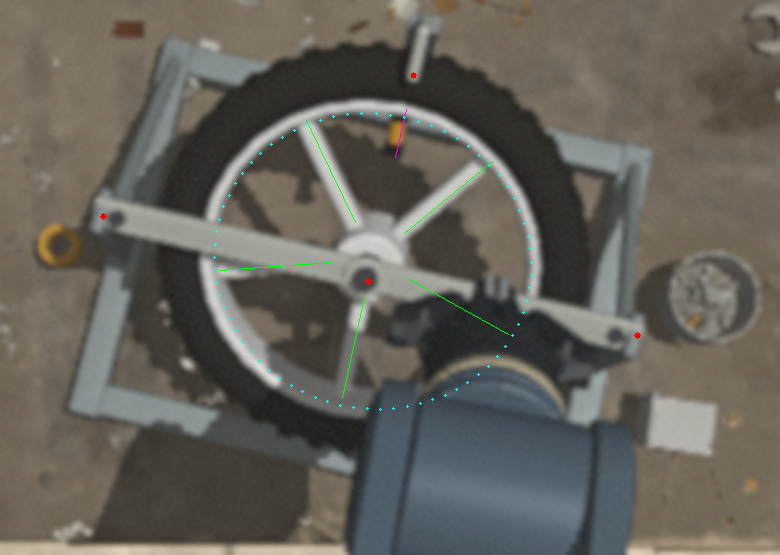

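```bash
cat > m.py <<'E'
from h import *; import sys
d=pickle.load(open(f'pics/{sys.argv[1]}.pkl','rb')); g=cv2.cvtColor(d['pixels'],cv2.COLOR_RGB2GRAY).astype(np.float32)
# spoke centre by brightness-weighted angular profile at several radii, both upper spokes and the valve by colour
hsv=d['pixels'].astype(np.float32); col=hsv[:,:,0]-hsv[:,:,2]
for nm,c,img,h,rs in[('L',36,g,.007,(.05,.06,.07,.08,.09,.1)),('R',-36,g,.007,(.05,.06,.07,.08,.09,.1)),('valve',0,col,.007,(.092,.096,.1))]:
    out=[]
    for q in rs:
        t=np.arange(c-15,c+15.1,.25); v=np.array([cv2.getRectSubPix(img,(1,1),px(d,P(a,q,h)))[0,0] for a in t])
        m=np.clip(v-(v.max()+v.min())/2,0,None); out.append((m*t).sum()/m.sum()-c)
    print(nm,np.round(out,1))
E
python3 m.py a3
```

```text
L [0.9 1.  0.8 0.8 0.6 0.6]
R [2.4 1.8 1.7 1.6 1.4 1.3]
valve [1.2 1.2 1.1]
```

It reads about 1° short. One last 1° nudge, then a check from both cameras.

```bash
sed -i 's/max(2,int/max(2,int/' p2.py; python3 p2.py -37 -38 a4 0; python3 m.py a4; python3 - <<'E'
from h import *; from cell import r,optics
d=shot(optics,'side','side4'); overlay(d,0,'side4o',(120,310,245,445)); a=cv2.imread('pics/side4o.png'); b=cv2.imread('pics/ova4.png')[:,:,:]
cv2.imwrite('pics/fin.png',cv2.resize(np.hstack([b,cv2.resize(a,(584,555))]),(800,326)))
# stand/bystander change vs start
t0=pickle.load(open('pics/top0.pkl','rb')); t4=pickle.load(open('pics/a4.pkl','rb'))
for n,(u0,u1,v0,v1) in dict(bush=(212,235,228,252),tin=(424,460,242,278),brk=(410,450,286,318),wire=(330,362,160,180),frame=(225,262,172,230)).items():
    print(n,np.abs(t0['pixels'][v0:v1,u0:u1].astype(int)-t4['pixels'][v0:v1,u0:u1]).mean().round(2))
E
```

```text
(array([0.8, 1.1, 0.2]), 20.65)
-38.0 [-0.3 -0.3  0. ] 21.25
(array([ 0.7, -0.4,  0.1]), 23.18)
L [0.9 1.  0.8 0.7 0.6 0.6]
R [2.3 1.8 1.7 1.6 1.4 1.3]
valve [1.2 1.2 1.2]
bush 4.29
tin 4.25
brk 5.71
wire 6.53
frame 4.78
```

View pics/fin.png

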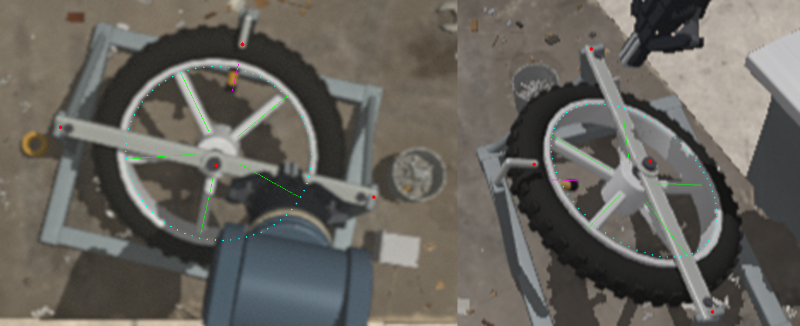

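```bash
python3 -c "
from cell import r
r.sleep(.3); print(r.current_t(), abs(r.current_qvel()).max() if hasattr(r.current_qvel(),'max') else r.current_qvel()); r.hand_in()"
```

```text
23.525 0.004988110068162661
the job is handed in; nothing more can be done
```

I turned the valve clockwise from about 132° to the top of the slope and handed the job in at 23.5 s. It stands within about 1° of the index wire.

- **Pushes:** I used shut fingertips held square to the wheel's face. One long push on an upper spoke brought the wheel to about 23°. Slow pushes on the next spoke, from its valve side at small radius, took it the rest of the way. By the planned path, the fingers stayed clear of the valve stem and the cross bar.
- **Last checks:** The top camera reads the valve at about +1.2°, and the two upper spokes at about +0.6 to +2.4°. About 0.6° of that is probably a 1 mm error in my hub position, and the side view agrees. The wheel looked the same in the last two pictures, and the arm was clear of everything.
- **A nudge that did nothing:** The final 1° nudge did not move the wheel, probably because it had already run slightly ahead of the finger. I left the remaining error of about 1° as it was.
- **Stand and bystanders:** The stand, bushing, bracket and tin look unmoved in the pictures. The start-to-end image differences were low (4 to 7 grey levels), but I did not re-measure their positions. Every force reading I took was below about 2 N.

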